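Brace and open a screw-cap jar

ROBOT

A 6-joint arm with a two-finger parallel gripper is mounted at the origin on a cart in front of the work surface, level with it; the furniture and walls round the work are solid. World frame = base frame: x ahead of the robot, y to its left, z up, the work surface at z = 0. Lengths are in m, angles in rad, forces in N, time in s.
With the tool pointing down it reaches from about 0.275 to 1 m from the base axis. Payload 8.4 kg.
Tool frame: the origin (TCP) lies on the centre line of the jaws, within the pads' length; the fingertips stand 17 mm ahead of it and the grasp point (between the pads) lies 2 mm behind it (bot.tcp_to_tips is the z of the fingertips in the tool frame, in m); z points along the fingers, y is the line along which they close (so a half turn about z gives the same grasp; the last joint's range is limited). The gripper opens to 85 mm and grips with 20 to 120 N. Pads are 22 mm wide; open, the fingers measure 114 mm over their backs; the gripper's body (76 mm by 85 mm) begins 54 mm behind the grasp point. The pads swing forward as they close: fully open they stand 13 mm farther back than shut.
Start: joints at [1.115, 0.353, 1.633, -0, 1.155, -0.002], TCP at [0.274, 0.562, 0.248] pointing down, gripper open.
Joint ranges: [-2.63, 2.63], [-0.92, 2.1], [0.06, 2.66], [-1.3, 4.44], [0, 2.69], [-3.02, 3.02]. Speed limits (rad/s): [2.22, 2.22, 2.79, 3.14, 3.14, 3.14].

INTERFACE

Orientations are given as a unit quaternion [x, y, z, w].
In Python, from workcell import bot, hand, kinematics, get_obs, vision, hand_in gives the robot as it stands. The module is installed in compiled form; this text tells all that it offers. Calls block until the motion is done:
- bot.reach(position, orientation): joint-space move of the TCP to a pose.
- bot.servo_line(position, ori=None, velocity=0.15): straight line of the TCP; ori=None keeps the orientation; velocity is the mean speed in m/s.
- bot.goto_joints(angles): joint-space move.
- hand.move_gripper(opening, strength=None): finger opening in m; strength is the grip in N (None keeps the last); returns when the fingers have stopped.
- bot.dwell(seconds).
- kinematics.solve_ik(position, orientation): joint angles nearest the present ones, or None.
- get_obs(): the state.
- vision.read_camera(name): name is "scene" or "top"; returns a dict with "frame" (400x640x3 uint8, red, green, blue), "intrinsics" (3x3 intrinsics, pixels), "dist" ([k1, k2, p1, p2, k3] as OpenCV has them; the pictures are not rectified), "view" (4x4, takes a point from world to camera coordinates). Camera axes: x right, y down, z forward; pixel columns grow to the right and rows downward; lengths in m; the calibration is good to about 2 mm. A picture is of the moment at which its call begins. There is no depth.
A pose or a line that the arm cannot do raises bot.IKError and nothing moves.
- hand_in(): hands the job in; it is judged then, once.
The state is a dict: "time_s": time; "joint_pos": joint angles; "joint_vel": joint speeds; "joint_efforts": joint torques, N m; "position": TCP position; "orientation": TCP orientation; "wrist_force": force on the tool from outside, world axes, zero at the start; "ft_torque": the same for the moment, N m; "gripper_width": finger opening in m; "grip_force": force on a finger pad.
Only numpy, scipy, OpenCV 4.12 (cv2) and the standard library are available. Lean on these libraries where they do the work, as an engineer would, in place of code of your own. Each camera call takes 0.05 s, during which the arm holds its last target. There are 200 camera calls.

TASK

Slide the square screw-cap jar along the table, without lifting or tipping it, into the wooden U-shaped brace until it is fully home against the far cleat. With the brace keeping the jar from turning, unscrew its tight cap anticlockwise until the threads let go, then raise the cap straight up and finish while still holding it level, just above the jar and clear of it; the jar stays home in the brace. Leave the small sample jar, the tape roll and the white tub alone.

Things in the scene. Friction and masses are not known exactly. Their poses are not given: they have to be found in the camera images.
- jar: squat clear plastic jar of biscuits, loose, 0.3 to 0.6 kg: square body 68 x 68 mm, 56 mm high, round neck under the cap; 84 mm high with the cap on. Origin: centre of its underside; z up, x and y square to its sides. Unbraced, it turns along with the cap. Pushed lower than about 40 mm above the table it slides without tipping; keep the gripper's body clear of the cap
- cap: round ribbed black screw cap on the jar, 62 mm across, 22 mm high, 50 g; a loose body held by three thread lugs. Origin: centre of its underside, 62 mm above the jar's underside when screwed on; z up. Its x axis stands 0 to 0.33 rad anticlockwise (from above) of the jar's x axis at the start
- cap_grip (a point): on the cap's axis, 14 mm above its underside. Turned anticlockwise from above, the threads let go about 0.85 rad from the jar's x axis and stay free up to a firm stop at 1.55; aim for 1.2 (or turn 1.05 from any start). The cap rises 1 to 2 mm meanwhile. A sprung seal presses it on the threads with about 15 N: turning takes 0.2 to 0.6 N m. Clockwise is a stop
- brace: U-shaped brace of smooth waxed light wooden cleats fixed to the table, 28 mm high, 16 mm thick, no floor: a far cleat and two side cleats 74 mm apart inside. Origin: on the table, at the centre of a jar that is fully home; x points from the open mouth in to the far cleat, whose inner face is at x = +34 mm
- brace_mouth (a point): middle of the brace's open mouth on the table, 33 mm before the brace's origin (brace x = -33 mm). Two flared guides here widen the mouth to about 110 mm and lead in to the 74 mm slot, which begins at brace x = -6 mm. The guides are as high as the cleats
- sample_jar: bystander: small round biscuit jar with black lid, 60 mm across, 67 mm high; origin at the centre of its underside
- tape: bystander: roll of cream masking tape lying flat, 103 mm across, 25 mm high; origin at the centre of its underside
- tub: bystander: open white tub with small sachets in it, 71 mm across, 64 mm high; origin at the centre of its underside

How it is judged:
On the way, in this order (a step that is already met when the one before it is completed fails the run):
1. the jar is home in the brace (within 6 mm of the far cleat, square to it) with its cap still on (x of jar in the frame of brace above -0.006 m and horizontal distance between jar and brace below 0.009 m and height (world z) of jar below 0.004 m and z of cap in the frame of jar below 0.066 m and angle between the x axis of cap and the x axis of jar, either way round below 0.6 rad), for 0.2 s.
2. the cap has been turned anticlockwise on the braced jar until the threads let go (angle between the x axis of cap and the x axis of jar, either way round above 0.8 rad and horizontal distance between jar and brace below 0.015 m and z of cap in the frame of jar below 0.07 m).
At the end, for the whole second after the job is handed in: The fingers still hold the cap, at rest, level within 0.2 rad, its underside 84 to 142 mm above the jar's underside (so 8 to 66 mm above the jar's rim), within 25 mm of the jar's axis and not touching the jar; the jar stands upright on the table within 15 mm of fully home in the brace (z of cap in the frame of jar between 0.084 and 0.142 m and horizontal distance between cap and jar below 0.025 m and angle between cap's own z axis and vertical below 0.2 rad and contact force between cap and the fingers above 1 N and contact force between cap and jar below 0.1 N and linear speed of each of cap, jar below 0.02 m/s and horizontal distance between jar and brace below 0.015 m and height (world z) of jar below 0.004 m and angle between jar's own z axis and vertical below 0.06 rad); the arm keeps its last pose, push and grip.
It fails at once if the jar is lifted more than 12 mm or tipped more than 0.3 rad (height (world z) of jar above 0.012 m or angle between jar's own z axis and vertical above 0.3 rad).
It fails at once if the sample jar, the tape roll or the white tub is moved more than 30 mm (distance of any of sample_jar, tape, tub from where it was at the start of the episode above 0.03 m).
It also fails if it takes over 58 s, if anything falls off the work surface, if the arm or the gripper's body presses on something with over 40 N, if the wrist force passes 120 N, or if a joint passes its speed limit or range.

## Working session

There is one attempt and no reset: what is moved stays moved. The work goes in short steps, each a Python script; the robot and the scene stay as the last script left them, time stands still between calls to the robot, and variables do not carry over. Pictures are saved under pics/ and viewed, at most 10 in all, crops included, and the job is handed in when it is done.

```bash
mkdir -p pics; cat > h.py <<'E'
import numpy as np, cv2
from workcell import bot, hand, kinematics, get_obs, vision, hand_in
def snap(n,f):
    c=vision.read_camera(n); cv2.imwrite(f,c["frame"][:,:,::-1]); return c
def px2w(c,uv,z):
    uv=np.array(uv,float).reshape(-1,1,2)
    n=cv2.undistortPoints(uv,np.array(c["intrinsics"]),np.array(c["dist"])).reshape(-1,2)
    V=np.array(c["view"]);R=V[:3,:3];t=V[:3,3];o=-R.T@t
    z=np.broadcast_to(z,len(n)); out=[]
    for p,h in zip(n,z):
        d=R.T@np.array([p[0],p[1],1]); out.append(o+d*(h-o[2])/d[2])
    return np.array(out)
def w2px(c,P):
    V=np.array(c["view"])
    return cv2.projectPoints(np.array(P,float).reshape(-1,1,3),cv2.Rodrigues(V[:3,:3])[0],V[:3,3],np.array(c["intrinsics"]),np.array(c["dist"]))[0].reshape(-1,2)
def down(yaw):  # tool z down; tool y axis direction = yaw+90deg... x axis at yaw
    from scipy.spatial.transform import Rotation as R
    return (R.from_euler('z',yaw)*R.from_euler('x',np.pi)).as_quat()
E
python3 - <<'E'
from h import *
for n in("top","scene"):
    c=snap(n,f"pics/{n}0.png");V=np.array(c["view"]);print(n,-V[:3,:3].T@V[:3,3])
o=get_obs();print(o)
E
```

```text
top [0.2844743  0.15637187 1.54858365]
scene [-0.53989802  0.97364243  0.96189152]
{'time_s': 0.1, 'joint_pos': array([ 1.11461598e+00,  3.53572612e-01,  1.63405215e+00, -2.74785134e-05,
        1.15516963e+00, -2.45095310e-03]), 'joint_vel': array([ 1.97909070e-05, -2.21821747e-03, -2.26761504e-03, -1.65087474e-03,
        2.18436850e-05,  1.09453456e-03]), 'joint_efforts': array([ 1.49525840e-03, -6.06364989e+01, -3.42813706e+01,  8.86457337e-05,
        3.94285118e-03, -2.16419573e-05]), 'position': array([0.27381382, 0.56139249, 0.24764391]), 'orientation': array([ 2.24918215e-01,  9.74377461e-01, -5.87995748e-04, -1.24346906e-04]), 'wrist_force': array([-0.23828073, -0.28062116, -0.01977341]), 'ft_torque': array([ 0.00394054, -0.00785843,  0.05945399]), 'grip_force': 0.0, 'gripper_width': 0.0852312648366511}
```

View pics/top0.png

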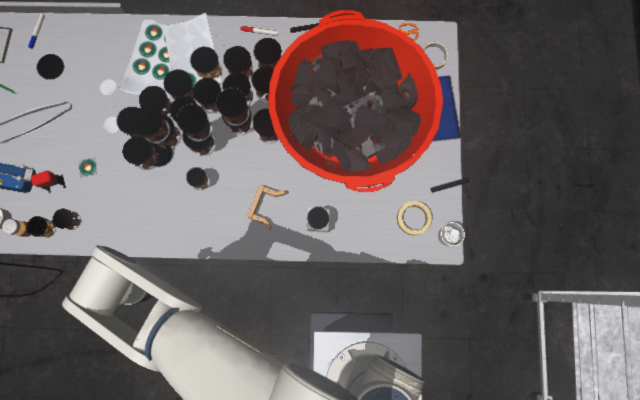

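View pics/scene0.png

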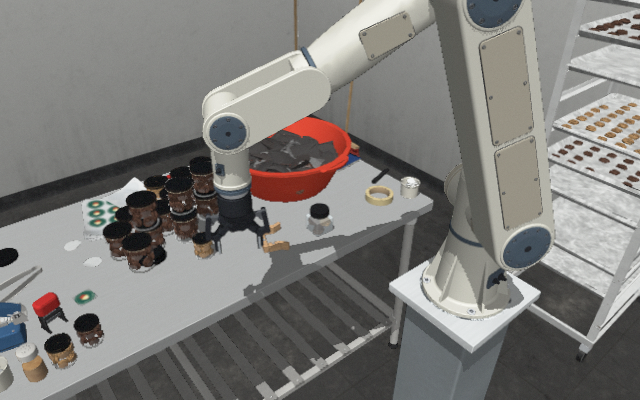

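The top view shows the jar's cap at about (318,217) and the brace at about (262,205) opening to the right. The tape is at (415,218), the tub at (452,234) and the sample jar at (197,178). I'll zoom in on the jar and brace.

```bash
python3 - <<'E'
from h import *
a=cv2.imread("pics/top0.png")[165:245,235:345]
cv2.imwrite("pics/crop0.png",cv2.resize(a,None,fx=7,fy=7,interpolation=cv2.INTER_CUBIC))
c=vision.read_camera("top")
for n,p,z in [("cap",(318,217),.084),("bowl",(355,182),.1),("bowl rim low",(345,188),.2),("tape",(415,218),.025),("sj",(197,178),.067),("tub",(452,234),.06)]:print(n,px2w(c,[p],z)[0].round(3))
E
```

```text
cap [0.48  0.154 0.084]
bowl [0.583 0.049 0.1  ]
bowl rim low [0.545 0.083 0.2  ]
tape [ 0.492 -0.139  0.025]
sj [0.59  0.516 0.067]
tub [ 0.442 -0.242  0.06 ]
```

View pics/crop0.png

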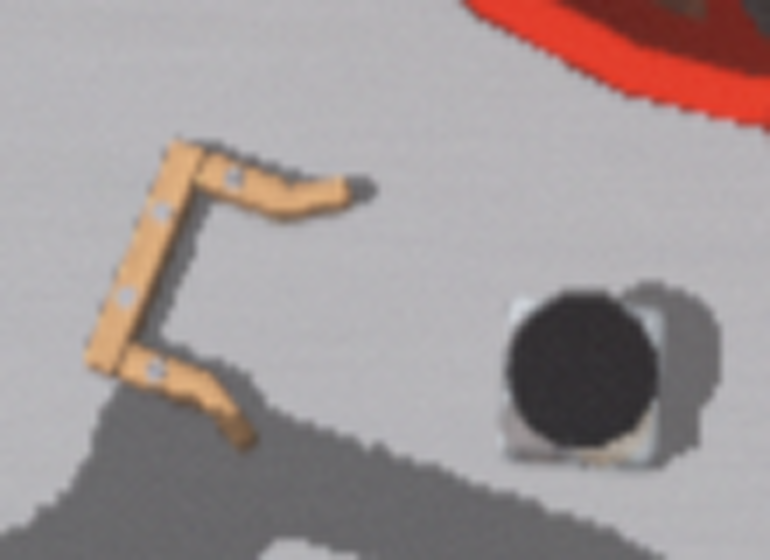

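```bash
python3 - <<'E'
from h import *
c=vision.read_camera("top")
def cr(p,z): 
    p=(np.array(p,float)+.5)/7-.5+[235,165]
    return px2w(c,p,z)[:,:2]
far=cr([(174,138),(205,152),(118,374),(86,360)],.028)
print("far corners",far.round(4).tolist())
print("sizes",[np.linalg.norm(far[i]-far[(i+1)%4]).round(4) for i in range(4)])
t=(far[1]-far[2])/np.linalg.norm(far[1]-far[2])
# into direction x: from mouth to far = outer - inner
x=np.array([-t[1],t[0]]); 
if x@(far[0]-far[1])<0:x=-x
mid=(far[1]+far[2])/2
org=mid-.034*x
print("x",x,"yaw",np.arctan2(x[1],x[0]),"org",org)
s=cr([(195,183),(270,212),(132,345),(205,375)],.028)
L=lambda p:np.c_[(p-org)@x,(p-org)@np.array([-x[1],x[0]])].round(4)
print("side",L(s).tolist())
cap=cr([(583,369)],.084)[0]; print("cap",cap,"cap w",cr([(506,369),(660,369)],.084), "in brace",L(cap[None]))
print("jar corners z0 / top", cr([(515,298),(662,305),(660,465),(500,460)],.05).round(4).tolist())
# detected orientation from image
a=snap("top","pics/t1.png")["frame"]
hsv=cv2.cvtColor(a,cv2.COLOR_RGB2HSV)
m=cv2.inRange(hsv,(8,60,80),(25,255,255)); m[:, :240]=0;m[:,300:]=0;m[:170]=0;m[235:]=0
ys,xs=np.nonzero(m);print(len(xs))
w=px2w(c,np.c_[xs,ys],.028)[:,:2];l=L(w)
print("brace bbox",np.percentile(l,[0,1,99,100],axis=0))
k=cv2.inRange(a[195:240,300:340],(0,0,0),(75,75,75))
for yy in k: print(''.join('#' if v else '.' for v in yy))
E
```

```text
far corners [[0.5833, 0.3346], [0.5775, 0.3209], [0.4794, 0.3542], [0.4851, 0.3682]]
sizes [np.float64(0.0149), np.float64(0.1036), np.float64(0.0152), np.float64(0.1038)]
x [0.32171855 0.94683535] yaw 1.2432523566332954 org [0.51748636 0.3053358 ]
side [[0.0331, -0.0375], [-0.002, -0.0368], [0.0329, 0.038], [-0.0013, 0.0393]]
cap [0.47906759 0.15448866] cap w [[0.47828218 0.18637627]
 [0.47985167 0.12259065]] in brace [[-0.1552 -0.0122]]
jar corners z0 / top [[0.5133, 0.1841], [0.5118, 0.1215], [0.4435, 0.121], [0.444, 0.1885]]
398
brace bbox [[-0.0319   -0.0611  ]
 [-0.029106 -0.056424]
 [ 0.049103  0.058933]
 [ 0.0498    0.0628  ]]
........................................
........................................
........................................
........................................
........................................
........................................
........................................
........................................
........................................
........................................
........................................
......
[... 687 characters left out ...]
...
.........##################.............
..........################..............
...........###############..............
............#############...............
.............##########.................
...............######...................
........................................
........................................
........................................
........................................
........................................
........................................
........................................
........................................
........................................
........................................
........................................
```

```bash
python3 - <<'E'
import cv2
a=cv2.imread("pics/top0.png")[198:236,298:346]
cv2.imwrite("pics/crop1.png",cv2.resize(a,None,fx=14,fy=14,interpolation=cv2.INTER_CUBIC))
E
```

```text
(no output)
```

View pics/crop1.png

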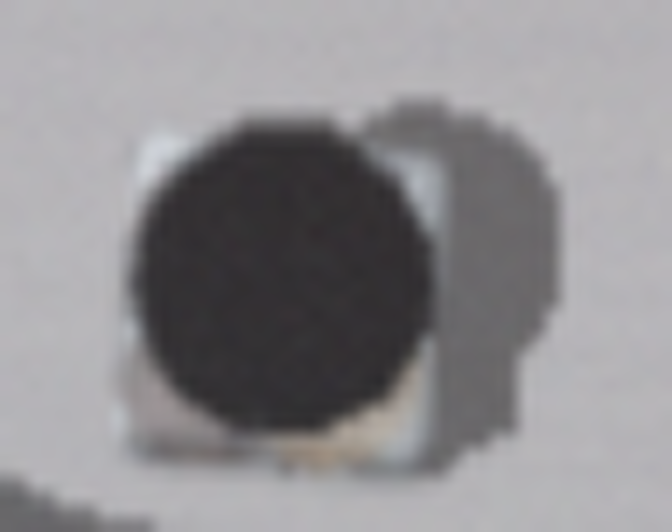

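The crop shows a jar body that is nearly axis-aligned, about 3.5° clockwise, with corners at crop (145,135), (440,155), (435,467) and (125,455). The sizes agree with the given ones: cap 64 mm, cleat 104 × 15 mm, slot 75 mm. I'll grip the jar body just above cleat height.

```bash
python3 - <<'E'
from h import *
print(bot.tcp_to_tips)
p=np.array([.479,.1545]); q=down(1.51)
bot.reach([*p,.17],q); print(get_obs()["time_s"],get_obs()["joint_pos"].round(2))
bot.servo_line([*p,.054],velocity=.1)
o=get_obs();print(o["wrist_force"],o["position"])
hand.move_gripper(.06,25)
o=get_obs();print(o["time_s"],o["wrist_force"],o["position"],o["gripper_width"],o["grip_force"],bot.tcp_to_tips)
c=snap("scene","pics/s1.png"); u=w2px(c,[[*p,.04]])[0].astype(int);print(u)
a=c["frame"][u[1]-60:u[1]+40,u[0]-65:u[0]+65,::-1]
cv2.imwrite("pics/s1c.png",cv2.resize(a,None,fx=6,fy=6,interpolation=cv2.INTER_CUBIC))
E
```

```text
0.017
1.9417 [0.31 0.26 1.96 0.   0.92 0.37]
[-0.51767004 -0.67287224  0.64325625] [0.479456   0.15465119 0.05453213]
3.5583 [-1.26734022 -0.56566086  6.1278188 ] [0.4791478  0.15459426 0.05465731] 0.06737804208582325 27.36964523792267 0.017
[318 218]
```

View pics/s1c.png

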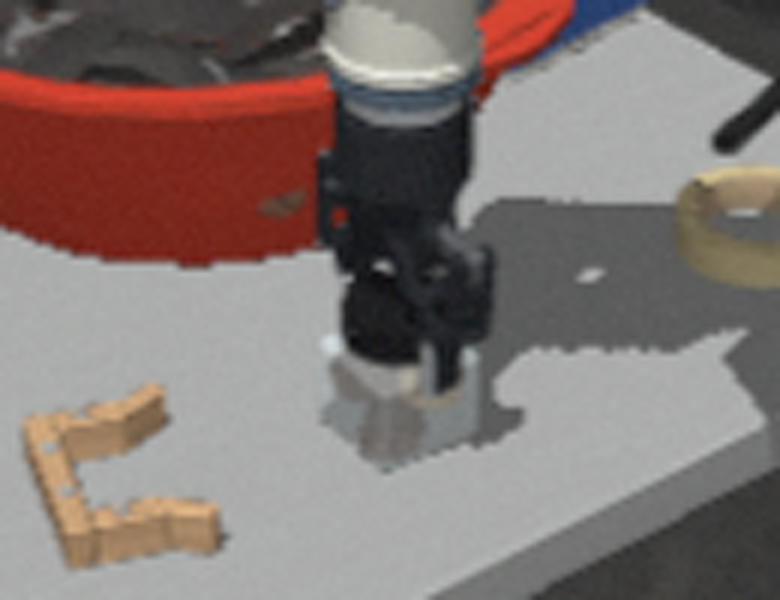

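The fingers grip the jar body high on its faces, with the near fingertip at crop (445,393). That looks above cleat height. Next I slide the jar in while watching the force.

```bash
cat >> h.py <<'E'
B=np.array([.5175,.3053]);BY=1.243
bx=np.array([np.cos(BY),np.sin(BY)]);by=np.array([-bx[1],bx[0]])
E
python3 - <<'E'
from h import *
z=.0545;q=down(BY)
bot.servo_line([*(B-.105*bx),z],q,velocity=.05)
f=lambda:(lambda o:(round(o["time_s"],2),((o["position"][:2]-B)@np.c_[bx,by]).round(4),(o["wrist_force"][:2]@np.c_[bx,by]).round(1),o["wrist_force"][2].round(1)))(get_obs())
print(f())
for s in [-.07,-.045,-.03,-.02,-.012,-.008,-.005,-.002,0,.002,.004,.006,.008,.01]:
    bot.servo_line([*(B+s*bx),z],velocity=.05); r=f(); print(s,*r)
    if abs(r[2][0])>14 or abs(r[2][1])>20: break
c=snap("top","pics/t2.png")
cs=snap("scene","pics/s2.png"); u=w2px(cs,[[*B,.04]])[0].astype(int)
a=cs["frame"][u[1]-50:u[1]+40,u[0]-60:u[0]+60,::-1]
cv2.imwrite("pics/s2c.png",cv2.resize(a,None,fx=6,fy=6,interpolation=cv2.INTER_CUBIC))
E
```

```text
(4.79, array([-1.052e-01,  1.000e-04]), array([-3.5,  1.4]), np.float64(5.2))
-0.07 5.64 [-0.0708 -0.    ] [-6.9  1.1] 7.7
-0.045 6.29 [-0.0453 -0.0001] [-3.8  0.7] 6.1
-0.03 6.74 [-0.0295 -0.0003] [-0.5  0.8] 4.2
-0.02 7.09 [-0.0207 -0.0001] [-4.7  0.4] 7.5
-0.012 7.4 [-0.0126 -0.0002] [-4.  -1.2] 7.3
-0.008 7.65 [-0.0091 -0.0002] [-7.4 -1.5] 9.4
-0.005 7.9 [-0.0064 -0.0002] [-9.2 -0.3] 11.5
-0.002 8.15 [-0.0037 -0.0001] [-11.1  -1.1] 14.4
0 8.4 [-0.0021 -0.0001] [-12.3  -1. ] 15.6
0.002 8.65 [-0.0001 -0.0001] [-12.8  -0.4] 15.5
0.004 8.9 [ 0.001 -0.   ] [-17.   -0.7] 19.0
```

View pics/s2c.png

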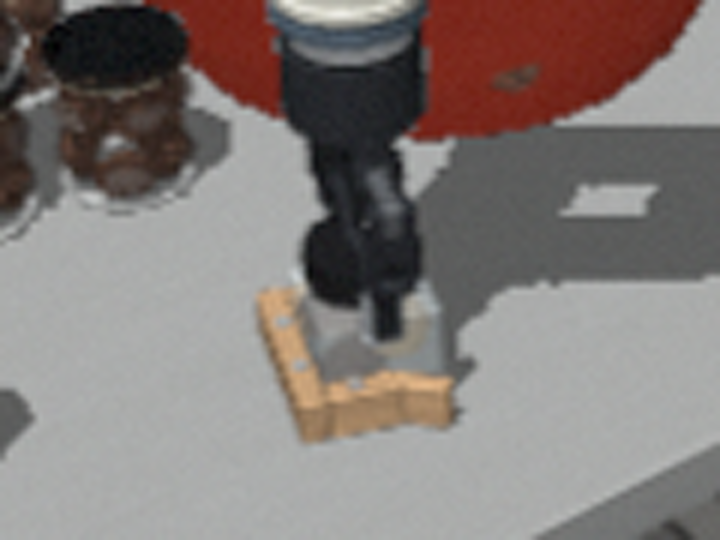

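The jar sits in the slot with its front face close to the far cleat at crop (300,330). I'll push slightly further, then release, rise and check from above.

```bash
python3 - <<'E'
from h import *
f=lambda:(lambda o:(round(o["time_s"],2),((o["position"][:2]-B)@np.c_[bx,by]).round(4),(o["wrist_force"][:2]@np.c_[bx,by]).round(1),o["wrist_force"][2].round(1)))(get_obs())
z=.0545
for s in [.006,.008,.010]:
    bot.servo_line([*(B+s*bx),z],velocity=.05); r=f(); print(s,*r)
    if abs(r[2][0])>24: break
hand.move_gripper(.085,25);print(f())
p=get_obs()["position"];bot.servo_line([p[0],p[1],.16],velocity=.15)
bot.reach([.40,.12,.22],down(1.8));print(f())
c=snap("top","pics/t3.png")
u=w2px(c,[[*B,.04]])[0].astype(int);a=c["frame"][u[1]-25:u[1]+25,u[0]-32:u[0]+32,::-1];print(u)
cv2.imwrite("pics/t3c.png",cv2.resize(a,None,fx=12,fy=12,interpolation=cv2.INTER_CUBIC))
k=(c["frame"].max(2)<75);m=np.zeros_like(k);m[u[1]-15:u[1]+15,u[0]-18:u[0]+18]=1;k&=m
n,l,st,ce=cv2.connectedComponentsWithStats(k.astype(np.uint8));i=1+np.argmax(st[1:,4]);print(st[i],ce[i])
w=px2w(c,[ce[i]],.084)[0];print(w,(w[:2]-B)@np.c_[bx,by])
E
```

```text
0.006 9.25 [0.0016 0.0001] [-24.5  -2.2] 23.9
(9.57, array([0.0063, 0.    ]), array([ 0.3, -0.3]), np.float64(-0.4))
(11.35, array([-0.2127,  0.0511]), array([0.4, 0.2]), np.float64(0.5))
[267 205]
[257 193  21  21 343] [267.2244898  203.30612245]
[0.51645611 0.30289087 0.084     ] [-0.00261695  0.00021267]
```

View pics/t3c.png

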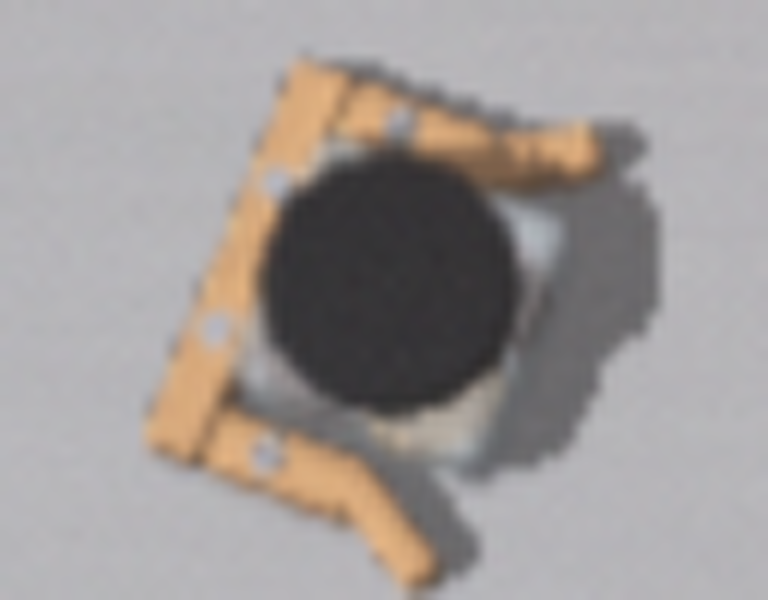

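The jar is square and home against the far cleat, with the cap centre at full-image (267.2,203.3). The hard force rise there agrees. Next I work out the fingertip height from the earlier scene picture, then choose the cap grip height.

```bash
python3 - <<'E'
from h import *
c=vision.read_camera("scene"); u=w2px(c,[[*B,.04]])[0].astype(int)
tip=(np.array([388,340])+.5)/6-.5+[u[0]-60,u[1]-50];print("tip px",tip)
P=B+.001*bx
for off in(.034,.04,.047):
    for z in(.03,.035,.04,.045,.05): print(off,z,w2px(c,[[*(P+off*by),z]])[0].round(1))
E
```

```text
tip px [278.25 235.25]
0.034 0.03 [276.8 237.9]
0.034 0.035 [276.7 236.7]
0.034 0.04 [276.7 235.4]
0.034 0.045 [276.6 234.1]
0.034 0.05 [276.5 232.9]
0.04 0.03 [277.3 239. ]
0.04 0.035 [277.2 237.8]
0.04 0.04 [277.2 236.5]
0.04 0.045 [277.1 235.2]
0.04 0.05 [277.1 234. ]
0.047 0.03 [277.9 240.3]
0.047 0.035 [277.9 239.1]
0.047 0.04 [277.8 237.8]
0.047 0.045 [277.7 236.5]
0.047 0.05 [277.7 235.3]
```

```bash
python3 - <<'E'
from h import *
f=lambda:(lambda o:print(round(o["time_s"],2),o["position"].round(4),"F",o["wrist_force"].round(1),"T",o["ft_torque"].round(2),"w",round(o["gripper_width"],4),"g",round(o["grip_force"],1),"q6",o["joint_pos"][5].round(2)))(get_obs())
P=B-.0012*bx
bot.reach([*P,.17],down(BY));f()
bot.servo_line([*P,.072],velocity=.12);f()
hand.move_gripper(.055,80);f()
n=7
for i in range(1,n+1):
    bot.reach([*P,.072+.0015*i/n],down(BY+1.12*i/n));f()
bot.dwell(.3);f()
snap("top","pics/t4.png");snap("scene","pics/s4.png")
E
```

```text
12.35 [0.5165 0.3038 0.1695] F [-0.6 -0.2 -0.4] T [0.01 0.02 0.02] w 0.0851 g 0.0 q6 0.86
13.32 [0.5176 0.3044 0.0727] F [ 0.1 -1.   0.4] T [ 0.03 -0.02 -0.  ] w 0.085 g 0.0 q6 0.86
13.66 [0.5172 0.3046 0.0733] F [-3.3  0.9  8.6] T [-0.    0.52 -0.03] w 0.0611 g 84.1 q6 0.86
13.93 [0.5177 0.3046 0.0735] F [-2.2  0.1  6.1] T [-0.09  0.23  0.21] w 0.06 g 85.0 q6 0.7
14.21 [0.518  0.3047 0.0738] F [-0.5 -0.8  6. ] T [-0.01  0.15  0.22] w 0.0609 g 84.9 q6 0.54
14.48 [0.518  0.3047 0.074 ] F [-0.4 -0.6  5.4] T [-0.03  0.11  0.16] w 0.0605 g 85.1 q6 0.38
14.76 [0.5181 0.3048 0.0743] F [0.2 0.2 6.7] T [0.01 0.14 0.23] w 0.0602 g 85.1 q6 0.22
15.03 [0.5183 0.3049 0.075 ] F [-1.1 -1.1 11.5] T [-0.13  0.27  0.11] w 0.0604 g 85.7 q6 0.06
15.31 [0.5185 0.305  0.0753] F [ 0.4 -0.5 10.5] T [-0.    0.15  0.08] w 0.0609 g 85.6 q6 -0.1
15.58 [0.5184 0.305  0.0753] F [-0.6  0.7  8.5] T [-0.01  0.11  0.07] w 0.0605 g 85.4 q6 -0.26
15.88 [0.5184 0.305  0.0753] F [0.1 0.9 8.4] T [-0.02  0.06  0.05] w 0.0605 g 85.4 q6 -0.26
```

The moment dropped from 0.22 to 0.07 N m after about 0.75 rad, so the threads have let go. Now I raise the cap.

```bash
python3 - <<'E'
from h import *
f=lambda:(lambda o:print(round(o["time_s"],2),o["position"].round(4),"F",o["wrist_force"].round(1),"w",round(o["gripper_width"],4),"g",round(o["grip_force"],1)))(get_obs())
p=get_obs()["position"]
for dz in(.004,.008,.045):
    bot.servo_line([p[0],p[1],p[2]+dz],velocity=.04);f()
    if get_obs()["wrist_force"][2]<-3.5: print("stop");break
bot.dwell(.5);f()
c=snap("scene","pics/s5.png");u=w2px(c,[[*B,.06]])[0].astype(int)
t=snap("top","pics/t5.png");v=w2px(t,[[*B,.04]])[0].astype(int)
r=lambda a:cv2.resize(np.ascontiguousarray(a[:,:,::-1]),(480,400),interpolation=cv2.INTER_CUBIC)
im=np.hstack([r(c["frame"][u[1]-50:u[1]+50,u[0]-60:u[0]+60]),r(t["frame"][v[1]-40:v[1]+40,v[0]-48:v[0]+48])])
cv2.imwrite("pics/m5.png",cv2.resize(im,(800,333)))
E
```

```text
16.28 [0.5186 0.3051 0.0797] F [-1.  -0.5 -0.9] w 0.0604 g 86.2
16.53 [0.5185 0.3051 0.0834] F [0.2 0.4 0. ] w 0.0605 g 86.2
17.61 [0.5182 0.3049 0.12  ] F [ 0.4  0.2 -0.6] w 0.0603 g 86.2
18.11 [0.5184 0.305  0.1202] F [-0.2  0.2 -0.2] w 0.0606 g 86.2
```

View pics/m5.png

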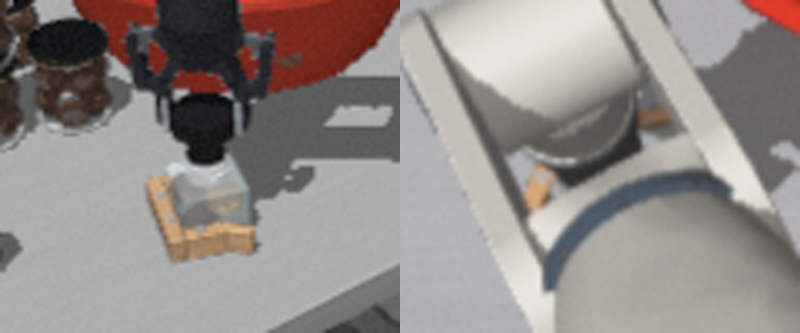

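In the picture the jar stands square in the brace at (210,195), with its neck open at (205,150). The cap is held level above it at (203,118). Only about 0.5 N of weight shows on the wrist, so the cap is free of the jar.

```bash
python3 -c "
from workcell import hand_in
print(hand_in())"
```

```text
the job is handed in; nothing more can be done
None
```

I slid the jar home against the far cleat, unscrewed the cap and handed the job in with it held level about 45 mm above its seat; the hand-in gave no verdict, but the last picture and forces showed the cap clear of the jar.

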